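# Clamp a circuit board in the spring-arm inspection holder

### The arm

A 6-joint arm with a two-finger parallel gripper is mounted at the origin on the work surface. World frame = base frame: x ahead of the robot, y to its left, z up, the work surface at z = 0. Lengths are in mm, angles in rad, forces in N, time in s.
With the tool pointing down it reaches from about 350 to 975 mm from the base axis. Payload 7.1 kg.
Tool frame: the origin (TCP) lies between the finger pads, 19 mm behind the fingertips; this is the grasp point; z points along the fingers, y is the line along which they close (so a half turn about z gives the same grasp; the last joint's range is limited). The gripper opens to 88 mm and grips with 3 to 60 N. Pads are 20 mm wide; open, the fingers measure 115 mm over their backs; the gripper's body (75 mm by 178 mm) begins 61 mm behind the grasp point.
Start: joints at [1.161, 0.423, 1.63, -0, 1.089, -0.019], TCP at [238.048, 577.874, 241.375] pointing down, gripper open.
Joint ranges: [-3, 3], [-0.9, 2.11], [0.09, 2.58], [-1.31, 4.45], [0.11, 2.69], [-2.54, 2.54]. Speed limits (rad/s): [2.39, 2.39, 3.01, 3.14, 3.14, 3.14].

### API

Orientations are given as a rotation vector (axis times angle).
In Python, from workcell import ctrl, cams gives the robot as it stands.
- The arm moves only by the tool move_arm, never from a script. Its argument "steps" is a list of rows, each a list of 3 entries, a list of its own where there are three numbers: the shift along the tool's x, y, z in units of 25 mm (1.0 is 25 mm), then the turn about the tool's z in units of 5 degrees (1.0 is 5 degrees), then the closure, from 0 (fully open) to 1 (shut). A call has 1 to 20 rows; each row shifts and turns the commanded pose from where the row before left it, along the tool's axes as they then stand; what a row does not reach is not made up. A row lasts 1/12 s, in which the tool goes at most 41.7 mm and 7.16 degrees, less where a joint would pass 70% of its speed; a pose out of reach is approached as far as the arm can. A call is refused whole if a number of a shift passes 1 or a number of a turn 1, either way. A call with a gripper value outside its range is refused whole. The fingers move at their own pace and stop on an object; the grip force is fixed at half the most. Time passes only in rows, so rows that do not move let the fingers close. It gives the time, the measured TCP pose, the force, the opening and the grip force at its end, in the units of the state.
- ctrl.get_obs(): the state, without advancing time (a new reading comes with each control period).
- cams.get_image(name): name is "side" or "top"; returns a dict with "image" (480x640x3 uint8, red, green, blue), "camera_matrix" (3x3 intrinsics, pixels), "k1" (the pictures are not rectified: a ray, as slopes to the right and down, at radius r is drawn at 1 + k1 r^2 times it, then the intrinsics apply), "xyz" and "rotation" of the camera in the world. Camera axes: x right, y down, z forward; pixel columns grow to the right and rows downward; lengths in mm; the calibration is good to about 2 mm. A picture is of the moment at which its call begins. There is no depth.
- ctrl.close_job(): hands the job in; it is judged then, once.
Trained networks look in the newest picture that a camera, given by its name, has taken for a name from the list of things; names that differ only in an ending like _2 or _b are one class to them, and where a whole thing is asked for, a point or a joint stands for the part that bears it (a point fixed in the world has none). Each returns a list of dicts, best first, with "p" (0 to 1); they miss things now and then, are a little off and sometimes report something else, mostly with a low value. They report only what shows in the picture. A call takes as long as a camera call. They do not tell look-alikes from the thing itself.
- cams.boxes_of(camera, thing): "rect" ([centre column, centre row, width, height] in pixels, round what is visible of it).
- cams.cut_out(camera, thing): "pixels" (480x640 bool, what is visible of it) and "rect" ([centre column, centre row, width, height] in pixels, round what is visible of it).
The state is a dict: "t": time; "qpos": joint angles; "qvel": joint speeds; "joint_torque": joint torques, N m; "ee_pos": TCP position; "orientation": TCP orientation; "ft_force": force on the tool from outside, world axes, zero at the start; "moment": the same for the moment, N m; "width": finger opening in mm; "grasp_force": force on a finger pad.
Only numpy, scipy, OpenCV 4.12 (cv2) and the standard library are available. Lean on these libraries where they do the work, as an engineer would, in place of code of your own. Each camera call takes 0.05 s, during which the arm holds its last target. There are 200 camera calls.

### The job

Clamp the loose populated circuit board in the inspection holder. Draw the holder's sprung clamp arm back by its red knob until the latch catches and it stays back by itself, bringing it only lightly onto its rubber buffer, never forcing it. Then lay the board (do not drop it) on the nest's ledges and press the yellow trigger, so that the arm swings in and holds the board flat and square against the end stop; leave the other things on the bench where they are.

Things in the scene. Friction and masses are not known exactly. Their poses are not given: they have to be found in the camera images.
- holder: Fixed inspection holder: grey base plate 225 x 325 x 12 mm, spanning x -107..118, y -240..85 mm of its own frame H: origin on the bench under the seated board's centre, z up; at yaw 0 its x points away from the robot, y to the left. Everywhere here z is the height over the bench in mm and (x, y) is in H.
- nest (a point): Centre of the nest, at H (0, 0), z 22 = top of its two aluminium ledges (x -40..40, at y 36..60 and -75..-35; between them open down to the base plate, so fingers holding the board's long edges have room). Axes as H. The seated board's origin lies here, its long side along y, either way round. Laid up to 10 mm short of the end stop, it is pushed home by the arm.
- end_stop (a point): Middle of the face of the aluminium end stop that the board's short edge must meet, at H (0, 60), 80 mm wide, top at z 42. Black side lips stand on the ledges beside the board: inner faces at x +-33.5, tops at z 36, only at y 38..60 and -58..-36.
- pivot (a point): Upright axis of the clamp arm, at H (75, -80), z 52.
- clamp_swing (a joint): Clamp arm angle (rad): 0 = fully in, at rest, no board; grows as the knob is drawn back to H -y (anticlockwise from above); 0.12 on a seated board. The latch catches somewhere in 0.36..0.72, set differently each time and not reported. A damped spring drives the arm to 0: at the knob (0.28 + 1.4 x angle)/0.15 N, up to 3 N more while moving and as the latch hook climbs the tooth.
- clamp_arm: Aluminium bar 18 mm wide, z 42..52, from the pivot 162 mm towards H -x at angle 0; origin on the pivot axis at bench level, its -x along the bar. A black upright roller (18 mm across, z 26..41), 75 mm out and 20 mm to its +y, pushes the board's end to H +y; when cocked it stands 18 mm or more off the seated board. On the bar, a steel catch plate with a tooth, screwed at an unknown setting.
- knob (a point): On the axis of the arm's red upright knob, 150 mm from the pivot: a plain round post 16 mm across, z 52..95; this point at z 83 is a good TCP height to take it from above. It may turn in the grip while the arm swings; squeezed hard it sticks and slips, and the pull is felt less cleanly than with the fingers only caging it.
- trigger (a point): Top centre of the yellow trigger pad, 26 x 26 mm, z 76, at H (49, -211): the end of a brass see-saw lever (the sear) whose other end rides over the catch plate's tooth and hooks behind it. Pressed 5 to 8 mm down with 5 to 12 N it frees the arm; hard stop at 13 mm; it springs back. The cocked arm stays at least 45 mm from the pad's centre, the knob farther.
- buffer: Black rubber end buffer, a level peg 9 mm thick at z 55 on a steel bracket. The catch plate meets it about 2 mm of knob travel after the latch has caught, wherever that is; from there the pull at the knob rises by about 2 N per mm on top of the spring's. Over 16 N on it (12 N at the knob on top of the spring) is forcing. Origin under the peg's free end at bench level.
- board: The board to clamp: green, 60 mm (its x) by 120 mm (its y), 2.4 mm thick, 0.1-0.17 kg, on four white 8 mm spacers at x +-23, y +-50; its plate spans 8..10.4 mm over its origin (centre of underside, at the spacers' feet). Black finned heat sink, white connector, blue capacitors, all within x +-20, under 26 mm. Starts at the left, long side within 0.6 rad of world y; take it by the long edges.
- board_stack: bystander: loose stack of twelve green bare boards, 160 x 110 mm, 45 mm high, on a pale green sheet at the right; origin centre of underside
- bare_board: bystander: one bare green board with silvery pads and no components, 110 x 170 x 4 mm, lying flat on a yellow sheet at the far left; origin centre of underside
- marker_pen: bystander: grey and black marker pen, 140 mm long, 12 mm thick, lying near the populated board; origin near its middle on the bench, along its x
- brush: bystander: small hand brush, 160 mm, lying beyond the holder
- cleaner_bottle: bystander: small closed bottle, 54 mm across, 130 mm high, beyond the holder at the right; origin centre of underside
- spacer_bin: bystander: black open bin 90 x 130 x 45 mm with white and brass spacers, near left; origin centre of underside
- screwdriver: bystander: screwdriver 160 mm long, lying near the robot at the right
Not all that is in view belongs to the job. What is shaped like the board but orange is not meant.

How it is judged:
By the outcome, as a careful person would: the job done as asked, in the order asked, and still so for the second after the job is handed in, with the robot touching nothing.
It also fails if it takes over 72 s, if anything falls off the work surface, if the arm or the gripper's body presses on something with over 40 N, if the wrist force passes 120 N, or if a joint passes its speed limit or range.

## Working session

There is one attempt and no reset: what is moved stays moved. The work goes in short steps, Python scripts to look and compute and a tool call to move; the robot and the scene stay as the last step left them, time stands still between calls to the robot, and variables do not carry over. Pictures are saved under pics/ and viewed, at most 10 in all, crops included, and the job is handed in when it is done.

Besides the shell and the picture viewer there is one more tool, called after "Call:" as a command line: name --argument value ..., lists and objects as JSON in quotes. move_arm: Moves the arm, as the interface text tells. Its arguments: {"type":"object","properties":{"steps":{"type":"array"}},"required":["steps"]}

```bash
mkdir -p pics; cat > h.py <<'E'
import numpy as np, cv2
from workcell import ctrl, cams
def ray(im,u,v):
    K=im["camera_matrix"]; d=np.array([(u-K[0][2])/K[0][0],(v-K[1][2])/K[1][1]]); s=d.copy()
    for _ in range(30): s=d/(1+im["k1"]*(s@s))
    return np.array(im["xyz"],float), np.array(im["rotation"])@np.array([s[0],s[1],1.])
def at_z(im,u,v,z):
    o,d=ray(im,u,v); return (o+d*(z-o[2])/d[2])[:2]
def proj(im,P):
    p=np.array(im["rotation"]).T@(np.array(P,float)-np.array(im["xyz"])); s=p[:2]/p[2]; s=s*(1+im["k1"]*(s@s)); K=np.array(im["camera_matrix"])
    return np.array([K[0,0]*s[0]+K[0,2],K[1,1]*s[1]+K[1,2]])
E
python3 - <<'E'
from h import *
for n in ("top","side"):
    im=cams.get_image(n); cv2.imwrite(f"pics/{n}0.png",im["image"][:,:,::-1])
    print(n,im["xyz"],np.round(im["rotation"],3).tolist(),np.array(im["camera_matrix"]).tolist(),im["k1"])
    for t in ("board","holder","knob","trigger","buffer","clamp_arm","marker_pen"):
        print(t,[(round(r["p"],2),np.round(r["rect"]).tolist()) for r in cams.boxes_of(n,t)][:3])
print(ctrl.get_obs())
E
```

```text
top [ 423.56224684   78.50699204 1343.20821973] [-2.149, 2.191, -0.109] [[512.949839700205, 0.0, 323.84814100330993], [0.0, 512.949839700205, 245.92623159913236], [0.0, 0.0, 1.0]] -0.010089673072510161
board [(0.95, [252.0, 250.0, 45.0, 23.0]), (0.89, [115.0, 268.0, 46.0, 27.0]), (0.73, [268.0, 306.0, 46.0, 45.0])]
holder [(0.85, [393.0, 244.0, 136.0, 101.0]), (0.68, [497.0, 194.0, 31.0, 25.0]), (0.33, [271.0, 162.0, 11.0, 49.0])]
knob [(0.55, [401.0, 242.0, 29.0, 67.0])]
trigger [(0.72, [434.0, 231.0, 52.0, 45.0])]
buffer [(0.62, [442.0, 240.0, 8.0, 4.0]), (0.21, [251.0, 250.0, 47.0, 23.0])]
clamp_arm [(0.61, [402.0, 245.0, 27.0, 68.0])]
marker_pen [(0.69, [398.0, 244.0, 136.0, 103.0]), (0.59, [270.0, 162.0, 11.0, 47.0])]
side [   9.40225289 -925.3158343  1325.47933049] [-2.342, 0.603, -0.21] [[531.4196555428083, 0.0, 319.88885193131443], [0.0, 531.4196555428083, 235.67932331133477], [0.0, 0.0, 1.0]] 0.02211609314320974
board [(0.77, [267.0, 235.0, 33.0, 23.0]), (0.71, [250.0, 156.0, 24.0, 20.0]), (0.65, [298.0, 210.0, 29.0, 28.0])]
holder [(0.65, [357.0, 294.0, 125.0, 105.0])]
knob
[... 160 characters left out ...]
, 46.0, 31.0])]
marker_pen []
{'t': 0.8, 'qpos': array([ 1.16100559e+00,  4.23100666e-01,  1.62989850e+00, -2.05520581e-06,
        1.08862068e+00, -1.89910831e-02]), 'qvel': array([ 0.00187627, -0.00047023, -0.00113343, -0.00221835, -0.00147207,
       -0.00209624]), 'joint_torque': array([ 1.33652655e-03, -5.44508135e+01, -2.74037200e+01,  6.45301561e-02,
        1.67499273e-02,  2.60172283e-05]), 'ee_pos': array([238.04302367, 577.87018254, 241.37523745]), 'orientation': array([-6.09965515e-01, -3.08180488e+00,  4.23382670e-05]), 'ft_force': array([ 0.17111751, -0.12211883,  0.82363122]), 'moment': array([0.03615134, 0.00429187, 0.00250169]), 'grasp_force': 0.0, 'width': 87.7533934368301}
```

View pics/top0.png

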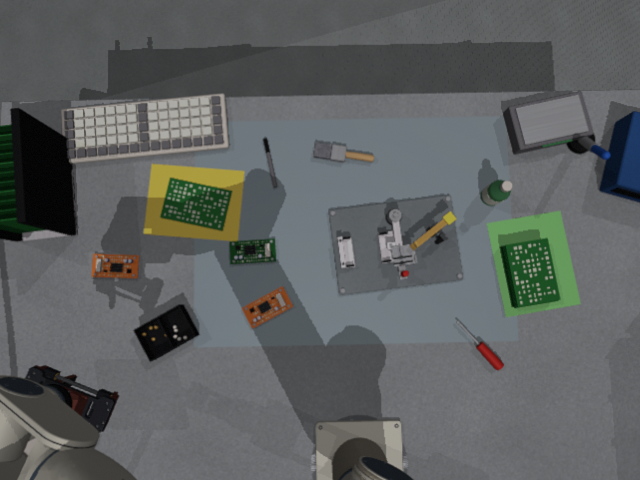

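View pics/side0.png

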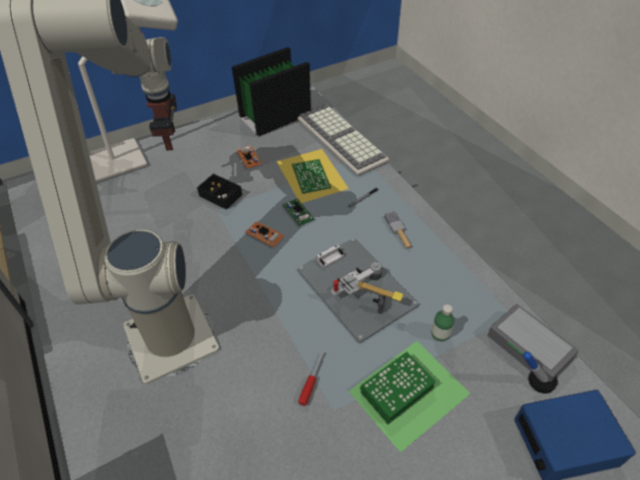

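```bash
sed -i 's/np.array(im\["rotation"\])/R(im)/g' h.py; cat >> h.py <<'E'
def R(im): return cv2.Rodrigues(np.array(im["rotation"],float))[0]
E
python3 - <<'E'
from h import *
im=cams.get_image("top"); I=im["image"][:,:,::-1]
cv2.imwrite("pics/top1.png",cv2.resize(I[185:305,315:475],None,fx=5,fy=5,interpolation=cv2.INTER_CUBIC))
for t,z in (("holder",12),("board",10),("knob",95),("trigger",76),("marker_pen",6)):
    for r in cams.cut_out("top",t)[:2]:
        m=r["pixels"]; v,u=np.nonzero(m)
        P=np.array([at_z(im,a,b,z) for a,b in zip(u,v)]).astype(np.float32)
        c,s,a=cv2.minAreaRect(P); print(t,round(r["p"],2),r["rect"],np.round(c,1),np.round(s,1),round(a,2), len(u))
        if t=="holder": print(cv2.boxPoints((c,s,a)))
# yellow pad / red knob colour
f=I.astype(int); b,g,r=f[...,0],f[...,1],f[...,2]
for nm,m,z in (("yellow",(r>150)&(g>120)&(b<80),76),("red",(r>130)&(g<70)&(b<70),95)):
    m[:, :320]=0; m[:, 470:]=0; m[300:]=0;m[:185]=0
    v,u=np.nonzero(m); print(nm,len(u),u.mean(),v.mean(),at_z(im,u.mean(),v.mean(),z))
E
```

```text
holder 0.69 [395.3, 244.5, 137.6, 99.7] [ 559.8 -110.2] [225.3 329.3] 6.18 10500
[[ 430.0869    41.36576]
 [ 465.52893 -286.04602]
 [ 689.4707  -261.8045 ]
 [ 654.0287    65.60727]]
board 0.9 [115.7, 265.5, 43.9, 29.7] [517.2 623.4] [123.7  62.1] 86.61 1090
board 0.7 [268.6, 306.9, 48.5, 42.5] [403.6 228.4] [ 60.1 118.4] 27.27 1043
knob 0.66 [395.0, 245.0, 137.3, 97.2] [551.5 -96.5] [215.2 312.3] 5.97 10786
knob 0.55 [400.2, 242.9, 29.5, 65.0] [ 552.2 -104.3] [166.3  59.9] 17.67 842
trigger 0.64 [433.8, 231.1, 48.6, 44.0] [ 585.7 -190.9] [ 26.3 136.3] 34.59 394
trigger 0.52 [395.4, 245.6, 138.7, 100.5] [ 554.2 -100.2] [215.6 310.8] 6.09 10576
marker_pen 0.6 [271.1, 163.2, 15.2, 44.1] [786.3 218. ] [133.8  13.7] 12.57 220
yellow 99 446.26262626262627 220.0 [ 610.21954415 -229.68938549]
red 17 405.4117647058824 273.11764705882354 [ 478.86812508 -119.97141751]
```

View pics/top1.png

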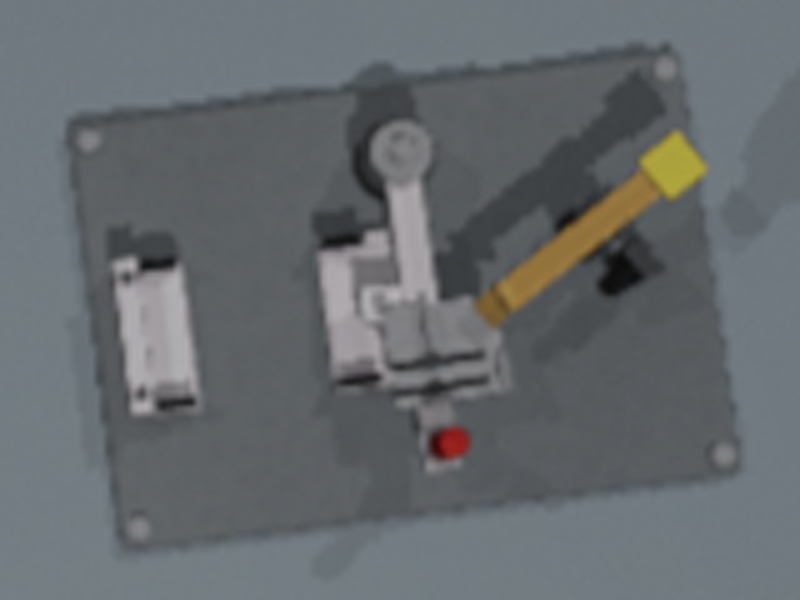

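```bash
cat >> h.py <<'E'
def tool():
    o=ctrl.get_obs(); return o,np.array(o["ee_pos"]),cv2.Rodrigues(np.array(o["orientation"],float))[0]
E
python3 - <<'E'
from h import *
from scipy.optimize import least_squares
im=cams.get_image("top"); I=im["image"][:,:,::-1]
si=cams.get_image("side"); S=si["image"][:,:,::-1]
cv2.imwrite("pics/side1.png",cv2.resize(S[230:350,290:430],None,fx=5,fy=5,interpolation=cv2.INTER_CUBIC))
f=S.astype(int);b,g,r=f[...,0],f[...,1],f[...,2]
sp=[]
for m in ((r>150)&(g>120)&(b<80),(r>110)&(g<60)&(b<60)):
    m[:, :325]=0; m[:, 410:]=0; m[310:]=0;m[:260]=0
    v,u=np.nonzero(m); sp.append((u.mean(),v.mean())); print(len(u),sp[-1])
H=[(118,85,12),(118,-240,12),(-107,-240,12),(-107,85,12),(49,-211,76),(-75,-80,95)]
px=[(72,122),(672,45),(737,472),(122,550),(672,164),(451,440)]
px=[(315+(x+.5)/5-.5,185+(y+.5)/5-.5) for x,y in px]
def W(p,P):
    c,s=np.cos(p[2]),np.sin(p[2]); return (p[0]+c*P[0]-s*P[1],p[1]+s*P[0]+c*P[1],P[2])
fn=lambda p:np.ravel([proj(im,W(p,P))-q for P,q in zip(H,px)])
s=least_squares(fn,[550,-40,0.1],x_scale=[1,1,.01]); print(s.x,s.fun.reshape(-1,2).round(1).tolist())
p=s.x
print("side pred pad,knob",proj(si,W(p,H[4])),proj(si,W(p,(-75,-80,90))), "corners",[proj(si,W(p,P)).round(1).tolist() for P in H[:4]])
f=I.astype(int);b,g,r=f[...,0],f[...,1],f[...,2]
m=np.zeros(g.shape,np.uint8); m[230:275,220:285]=1
m=((m>0)&(g>r+12)&(g>b+8)).astype(np.uint8); n,l,st,c=cv2.connectedComponentsWithStats(cv2.morphologyEx(m,cv2.MORPH_CLOSE,np.ones((9,9)))); k=1+np.argmax(st[1:,4])
v,u=np.nonzero(l==k); print("board",cv2.minAreaRect(np.array([at_z(im,a,b,10.4) for a,b in zip(u,v)],np.float32)),st[k])
print(tool())
cv2.imwrite("pics/brd.png",cv2.resize(I[225:275,215:290],None,fx=8,fy=8,interpolation=cv2.INTER_CUBIC))
E
```

```text
156 (np.float64(385.3269230769231), np.float64(292.10897435897436))
16 (np.float64(335.5), np.float64(282.25))
[ 5.46246046e+02 -3.16874815e+01  1.04610225e-01] [[-1.3, 0.1], [1.0, 0.4], [0.8, -0.2], [-0.5, -0.2], [-0.2, -0.1], [0.2, 0.1]]
side pred pad,knob [398.4099344  294.84449815] [336.62817166 281.92416837] corners [[354.7, 236.7], [420.6, 303.1], [360.4, 341.1], [297.7, 267.4]]
board ((547.9234619140625, 263.9057312011719), (59.05886459350586, 119.21417999267578), 2.4760220050811768) [230 239  46  25 930]
({'t': 1.2, 'qpos': array([ 1.16099671e+00,  4.23100273e-01,  1.62990564e+00, -1.79265293e-05,
        1.08860801e+00, -1.89916661e-02]), 'qvel': array([ 0.00022729,  0.00103669, -0.00139558,  0.00061086, -0.00215788,
        0.00069895]), 'joint_torque': array([ 1.68201727e-04, -5.44589245e+01, -2.74045444e+01,  6.45764801e-02,
        1.67718477e-02,  3.35990968e-07]), 'ee_pos': array([238.05172086, 577.86601528, 241.37266851]), 'orientation': array([ 6.09965596e-01,  3.08179774e+00, -3.79538414e-05]), 'ft_force': array([ 0.66065115,  0.23558779, -0.37488097]), 'moment': array([0.02643309, 0.03335042, 0.0089446 ]), 'grasp_force': 0.0, 'width': 87.8582575424469}, array([238.05172086, 577.86601528, 241.37266851]), array([[-9.24604753e-01,  3.80927882e-01,  6.09298932e-06],
       [ 3.80927882e-01,  9.24604753e-01, -2.58369314e-05],
       [-1.54756144e-05, -2.15679601e-05, -1.00000000e+00]]))
```

View pics/side1.png

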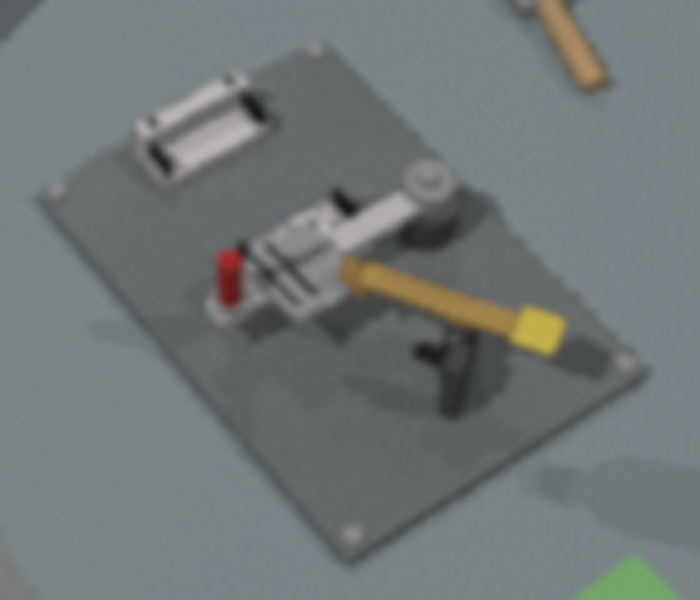

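View pics/brd.png

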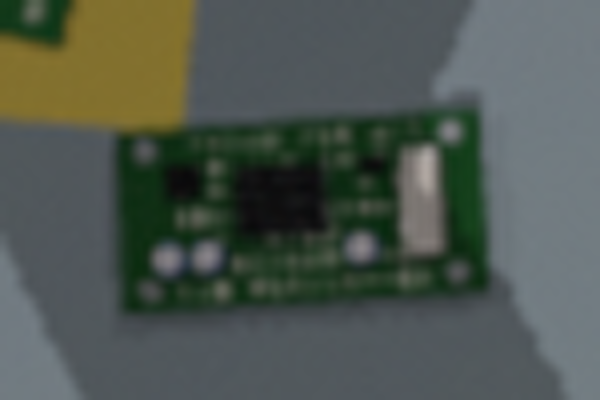

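Call:
move_arm --steps '[[[0,0,0],1,0],[[0,0,0],1,0],[[0,0,0],1,0],[[0,0,0],1,0],[[0,0,0],1,0],[[0,0,0],1,0],[[0,0,0],1,0],[[0,0,0],1,0],[[0,0,0],1,0],[[0,0,0],1,0],[[0,0,0],1,0],[[0,0,0],1,0],[[0,0,0],1,0],[[0,0,0],1,0],[[0,0,0],1,0],[[0,0,0],1,0],[[0,0,0],1,0],[[0,0,0],1,0],[[0,0,0],1,0],[[0,0,0],1,0]]'

```text
t: 2.87
ee_pos: [238.0, 577.9, 241.4]
orientation: [2.756, 1.508, -0.0]
ft_force: [-0.0, -0.3, -0.6]
width: 87.8
grasp_force: 0.0
```

Call:
move_arm --steps '[[[0,0,0],1,0],[[0,0,0],1,0],[[0,0,0],1,0],[[0,0,0],1,0],[[0,0,0],1,0],[[0,0,0],1,0],[[0,0,0],1,0],[[0,0,0],1,0],[[0,0,0],1,0],[[0,0,0],1,0],[[0,0,0],0.3,0],[[0,0,0],0,0]]'

```text
t: 3.87
ee_pos: [254.2, 569.9, 240.7]
orientation: [-3.12, -0.209, 0.039]
ft_force: [-0.8, -0.0, -0.4]
width: 87.8
grasp_force: 0.0
```

```bash
cat >> h.py <<'E'
p=np.array([546.2,-31.7,0.1046])
def W(P):
    c,s=np.cos(p[2]),np.sin(p[2]); return np.array([p[0]+c*P[0]-s*P[1],p[1]+s*P[0]+c*P[1],P[2]])
def toH(w):
    c,s=np.cos(p[2]),np.sin(p[2]); d=np.array(w[:2])-p[:2]; return np.array([c*d[0]+s*d[1],-s*d[0]+c*d[1],w[2]])
def go(P,yaw=None):
    "shift in tool axes, units of 25 mm, from here to H point P; yaw = H-angle of tool y"
    o,e,T=tool(); d=T.T@(W(P)-e)/25; y=np.degrees(np.arctan2(T[1,1],T[0,1])-p[2])
    print("t",round(o["t"],2),"H",toH(e).round(1),"units",d.round(2),"closing angle in H deg",round(y,2),"q6",round(o["qpos"][5],2),"F",o["ft_force"].round(1),"w",round(o["width"],1))
E
python3 -c "
from h import *
go((-75,-80,150))"
```

```text
t 3.87 H [-227.6  628.8  240.7] units [ 5.36 28.57  3.04] closing angle in H deg -88.34 q6 2.54 F [-0.8 -0.  -0.4] w 87.8
```

Call:
move_arm --steps '[[[0.2,1,0],0,0],[[0.2,1,0],0,0],[[0.2,1,0],0,0],[[0.2,1,0],0,0],[[0.2,1,0],0,0],[[0.2,1,0],0,0],[[0.2,1,0],0,0],[[0.2,1,0],0,0],[[0.2,1,0],0,0],[[0.2,1,0],0,0],[[0.2,1,0],0,0],[[0.2,1,0],0,0],[[0.2,1,0],0,0],[[0.2,1,0],0,0],[[0.2,1,0],0,0],[[0.2,1,0],0,0],[[0.2,1,0],0,0],[[0.2,1,0],0,0],[[0.2,1,0],0,0],[[0.2,1,0],0,0]]'

```text
t: 5.53
ee_pos: [420.1, 87.6, 230.5]
orientation: [-3.12, -0.213, 0.038]
ft_force: [0.3, 0.6, 0.7]
width: 88.0
grasp_force: 0.0
```

Call:
move_arm --steps '[[[0.2,1,0.2],0,0],[[0.2,1,0.4],0,0],[[0.2,1,0.4],0,0],[[0.2,1,0.4],0,0],[[0.2,1,0.4],0,0],[[0.2,1,0.4],0,0],[[0.2,1,0.4],0,0],[[0.2,1,0.4],0,0],[[0,0.5,0],0,0],[[0,0,0],0,0],[[0,0,0],0,0],[[0,0,0],0,0]]'

```text
t: 6.53
ee_pos: [485.8, -114.6, 151.4]
orientation: [-3.119, -0.212, 0.039]
ft_force: [-0.2, -0.1, 0.4]
width: 87.8
grasp_force: 0.0
```

```bash
python3 -c "
from h import *
go((-75,-80,83))
for n,(a,b,c,d) in (('top',(225,325,340,470)),('side',(220,330,280,420))):
    im=cams.get_image(n); cv2.imwrite('pics/k_%s.png'%n,cv2.resize(im['image'][a:b,c:d,::-1],None,fx=5,fy=5,interpolation=cv2.INTER_CUBIC))
    e=tool()[1]; print(n,((proj(im,e+[0,0,-19])-[c,a])*5).round(), ((proj(im,W((-75,-80,95)))-[c,a])*5).round())
"
```

```text
t 6.53 H [-68.7 -76.1 151.4] units [-0.19  0.19  2.74] closing angle in H deg -88.21 q6 1.17 F [-0.2 -0.1  0.4] w 87.8
top [327. 222.] [325. 238.]
side [289. 255.] [283. 304.]
```

View pics/k_side.png

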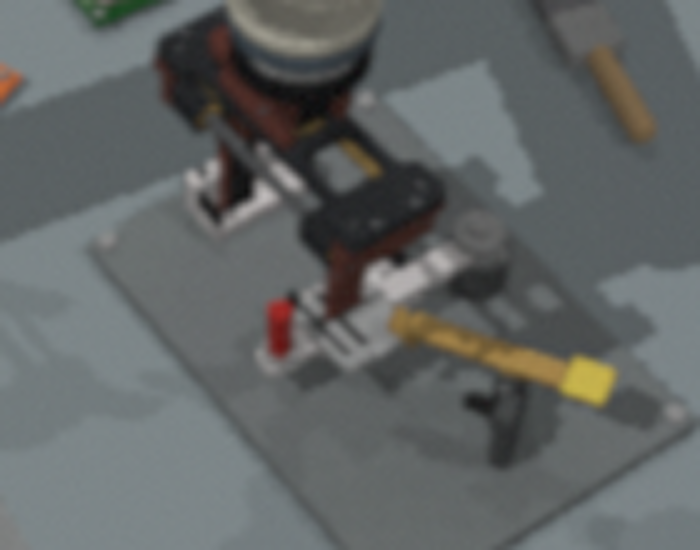

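Call:
move_arm --steps '[[[-0.2,0.2,0],0,0],[[0,0,0.7],0,0],[[0,0,0.7],0,0],[[0,0,0.7],0,0],[[0,0,0.6],0,0],[[0,0,0],0,0.6],[[0,0,0],0,0.7],[[0,0,0],0,0.7],[[0,0,0],0,0.7],[[0,0,0],0,0.7],[[0,0,0],0,0.7]]'

```text
t: 7.55
ee_pos: [480.6, -120.4, 84.2]
orientation: [-3.12, -0.212, 0.037]
ft_force: [-0.1, -0.8, 0.1]
width: 51.3
grasp_force: 0.0
```

```bash
python3 -c "
from h import *
go((-75,-80,83))
for n,(a,b,c,d) in (('top',(225,325,340,470)),('side',(220,330,280,420))):
    im=cams.get_image(n); cv2.imwrite('pics/k2_%s.png'%n,cv2.resize(im['image'][a:b,c:d,::-1],None,fx=5,fy=5,interpolation=cv2.INTER_CUBIC))
"
```

```text
t 7.55 H [-74.5 -81.3  84.2] units [-0.02 -0.05  0.05] closing angle in H deg -88.22 q6 1.16 F [-0.1 -0.8  0.1] w 51.3
```

View pics/k2_side.png

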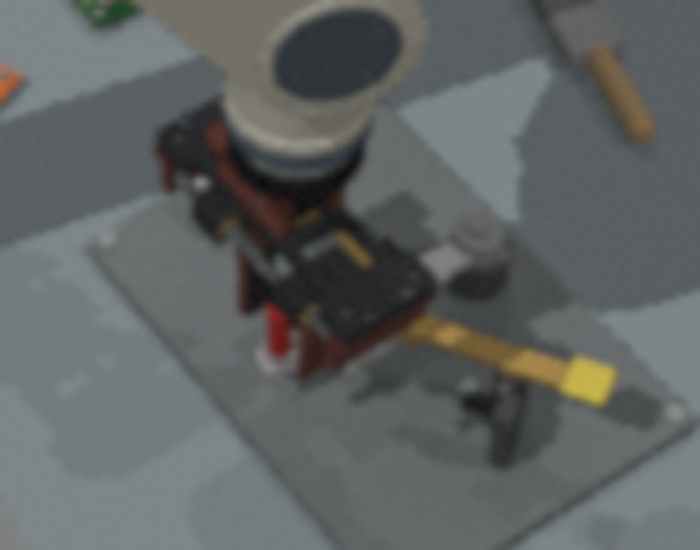

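Call:
move_arm --steps '[[[0,0,0],0,0.76],[[0,0,0],0,0.76],[[0,0,0],0,0.76],[[0,0,0],0,0.76],[[0,0,0],0,0.76],[[0,0,0],0,0.76],[[0,0,0],0,0.76]]'

```text
t: 8.23
ee_pos: [480.1, -120.2, 83.4]
orientation: [-3.119, -0.212, 0.039]
ft_force: [1.0, 0.1, -0.2]
width: 21.3
grasp_force: 0.0
```

Call:
move_arm --steps '[[[0,0.15,0],-0.2,0.76],[[0,0.15,0],-0.3,0.76],[[0,0.15,0],-0.3,0.76],[[0,0.15,0],-0.3,0.76],[[0.01,0.15,0],-0.3,0.76],[[0,0.15,0],-0.3,0.76],[[0.01,0.15,0],-0.3,0.76],[[0,0.15,0],-0.3,0.76],[[0.01,0.15,0],-0.3,0.76],[[0,0.15,0],-0.3,0.76],[[0,0.15,0],-0.3,0.76],[[0,0.15,0],-0.3,0.76],[[0,0,0],0,0.76],[[0,0,0],0,0.76],[[0,0,0],0,0.76]]'

```text
t: 9.48
ee_pos: [491.9, -162.8, 82.4]
orientation: [-3.046, -0.682, 0.037]
ft_force: [-3.9, 3.7, 3.8]
width: 21.2
grasp_force: 2.4
```

```bash
cat >> h.py <<'E'
def st():
    o,e,T=tool(); h=toH(e); d=h[:2]-[75,-80]; a=np.arctan2(-d[1],-d[0]); t=np.array([np.sin(a),-np.cos(a)]); c,s=np.cos(p[2]),np.sin(p[2])
    F=o["ft_force"]; f=np.array([c*F[0]+s*F[1],-s*F[0]+c*F[1]])
    print("t",round(o["t"],2),"TCP angle",round(a,4),"arc",round(150*a,1),"r",round(np.hypot(*d),1),"z",round(h[2],1),"pull",round(-f@t,2),"radial",round(-f@(-d/np.hypot(*d)),2),"tool a",round(np.arctan2(T[1,1],T[0,1])-p[2]+np.pi/2,3),"w",round(o["width"],1))
E
python3 -c "
from h import *
st()"
```

```text
t 9.48 TCP angle 0.3034 arc 45.5 r 149.5 z 82.4 pull 4.9 radial 2.09 tool a 0.336 w 21.2
```

Call:
move_arm --steps '[[[0,0.12,0],-0.24,0.76],[[0,0.12,0],-0.22,0.76],[[0.01,0.12,0],-0.22,0.76],[[0,0,0],0,0.76],[[0,0,0],0,0.76]]'

```text
t: 9.9
ee_pos: [495.8, -170.6, 82.1]
orientation: [-3.024, -0.772, 0.037]
ft_force: [-4.5, 3.3, 4.0]
width: 21.1
grasp_force: 2.8
```

```bash
python3 -c "
from h import *
st()"
```

```text
t 9.9 TCP angle 0.3619 arc 54.3 r 149.2 z 82.1 pull 4.94 radial 2.51 tool a 0.395 w 21.1
```

Call:
move_arm --steps '[[[0,0.06,0],-0.11,0.76],[[0,0.06,-0.02],-0.11,0.76],[[0,0,0],0,0.76],[[0,0,0],0,0.76]]'

```text
t: 10.23
ee_pos: [497.0, -172.8, 82.2]
orientation: [-3.015, -0.801, 0.038]
ft_force: [-3.3, 5.5, 1.3]
width: 21.5
grasp_force: 3.2
```

```bash
python3 -c "
from h import *
st()"
```

```text
t 10.23 TCP angle 0.3788 arc 56.8 r 149.3 z 82.2 pull 6.39 radial 0.42 tool a 0.414 w 21.5
```

Call:
move_arm --steps '[[[0,0.06,0],-0.11,0.76],[[0,0.06,-0.02],-0.11,0.76],[[0,0,0],0,0.76],[[0,0,0],0,0.76]]'

```text
t: 10.57
ee_pos: [498.3, -175.2, 82.3]
orientation: [-3.007, -0.83, 0.038]
ft_force: [-3.1, 5.2, -1.7]
width: 21.2
grasp_force: 3.3
```

```bash
python3 -c "
from h import *
st()"
```

```text
t 10.57 TCP angle 0.397 arc 59.6 r 149.3 z 82.3 pull 6.07 radial 0.26 tool a 0.434 w 21.2
```

Call:
move_arm --steps '[[[0,0.06,0],-0.11,0.76],[[0,0.06,0],-0.11,0.76],[[0,0,0],0,0.76],[[0,0,0],0,0.76]]'

```text
t: 10.9
ee_pos: [499.7, -177.7, 82.2]
orientation: [-2.998, -0.858, 0.038]
ft_force: [-4.8, 6.4, -1.0]
width: 21.2
grasp_force: 3.6
```

```bash
python3 -c "
from h import *
st()"
```

```text
t 10.9 TCP angle 0.4163 arc 62.4 r 149.2 z 82.2 pull 7.91 radial 1.01 tool a 0.453 w 21.2
```

Call:
move_arm --steps '[[[0,0.06,0],-0.11,0.76],[[0,0,0],0,0.76],[[0,0,0],0,0.76],[[0,0,0],0,0.76]]'

```text
t: 11.23
ee_pos: [500.4, -178.9, 82.2]
orientation: [-2.994, -0.873, 0.038]
ft_force: [-4.5, 5.8, -0.9]
width: 21.1
grasp_force: 3.8
```

```bash
python3 -c "
from h import *
st()"
```

```text
t 11.23 TCP angle 0.4256 arc 63.8 r 149.2 z 82.2 pull 7.25 radial 0.98 tool a 0.462 w 21.1
```

Call:
move_arm --steps '[[[0,0.08,0],-0.15,0.76],[[0,0,0],0,0.76],[[0,0,0],0,0.76],[[0,0,0],0,0.76]]'

```text
t: 11.57
ee_pos: [501.7, -181.0, 82.2]
orientation: [-2.989, -0.893, 0.038]
ft_force: [-4.4, 4.0, -1.2]
width: 21.4
grasp_force: 2.8
```

```bash
python3 -c "
from h import *
st()"
```

```text
t 11.57 TCP angle 0.4421 arc 66.3 r 149.2 z 82.2 pull 5.74 radial 1.69 tool a 0.476 w 21.4
```

Call:
move_arm --steps '[[[0,0.06,0],-0.11,0.76],[[0,0,0],0,0.76],[[0,0,0],0,0.76],[[0,0,0],0,0.76]]'

```text
t: 11.9
ee_pos: [502.4, -182.1, 82.2]
orientation: [-2.984, -0.907, 0.038]
ft_force: [-4.6, 5.0, 0.5]
width: 20.9
grasp_force: 3.3
```

```bash
python3 -c "
from h import *
st()"
```

```text
t 11.9 TCP angle 0.4507 arc 67.6 r 149.2 z 82.2 pull 6.69 radial 1.27 tool a 0.485 w 20.9
```

Call:
move_arm --steps '[[[0,0.06,0],-0.11,0.76],[[0,0,0],0,0.76],[[0,0,0],0,0.76],[[0,0,0],0,0.76]]'

```text
t: 12.23
ee_pos: [503.2, -183.3, 82.2]
orientation: [-2.979, -0.921, 0.038]
ft_force: [-4.6, 4.3, 0.8]
width: 21.3
grasp_force: 3.3
```

```bash
python3 -c "
from h import *
st()"
```

```text
t 12.23 TCP angle 0.4605 arc 69.1 r 149.2 z 82.2 pull 6.06 radial 1.6 tool a 0.495 w 21.3
```

Call:
move_arm --steps '[[[0,0.06,0],-0.11,0.76],[[0,0,0],0,0.76],[[0,0,0],0,0.76],[[0,0,0],0,0.76]]'

```text
t: 12.57
ee_pos: [504.0, -184.6, 82.2]
orientation: [-2.975, -0.935, 0.038]
ft_force: [-5.0, 4.3, 0.9]
width: 20.9
grasp_force: 3.4
```

```bash
python3 -c "
from h import *
st()"
```

```text
t 12.57 TCP angle 0.4705 arc 70.6 r 149.2 z 82.2 pull 6.33 radial 1.88 tool a 0.504 w 20.9
```

Call:
move_arm --steps '[[[0,0.1,0],-0.19,0.76],[[0,0,0],0,0.76],[[0,0,0],0,0.76],[[0,0,0],0,0.76]]'

```text
t: 12.9
ee_pos: [505.4, -186.7, 82.1]
orientation: [-2.967, -0.96, 0.037]
ft_force: [-4.7, 4.8, 2.4]
width: 21.2
grasp_force: 3.3
```

```bash
python3 -c "
from h import *
st()"
```

```text
t 12.9 TCP angle 0.4877 arc 73.2 r 149.1 z 82.1 pull 6.64 radial 1.2 tool a 0.521 w 21.2
```

Call:
move_arm --steps '[[[0,0.06,0],-0.11,0.76],[[0,0.06,0],-0.11,0.76],[[0,0,0],0,0.76],[[0,0,0],0,0.76]]'

```text
t: 13.23
ee_pos: [507.1, -189.1, 82.1]
orientation: [-2.957, -0.988, 0.037]
ft_force: [-5.3, 5.1, 2.1]
width: 20.9
grasp_force: 3.5
```

```bash
python3 -c "
from h import *
st()"
```

```text
t 13.23 TCP angle 0.5075 arc 76.1 r 149.1 z 82.1 pull 7.21 radial 1.37 tool a 0.54 w 20.9
```

Call:
move_arm --steps '[[[0,0.06,0],-0.11,0.76],[[0,0.06,0],-0.11,0.76],[[0,0,0],0,0.76],[[0,0,0],0,0.76]]'

```text
t: 13.57
ee_pos: [508.9, -191.5, 82.1]
orientation: [-2.947, -1.017, 0.037]
ft_force: [-6.0, 4.1, 3.2]
width: 21.0
grasp_force: 3.7
```

```bash
python3 -c "
from h import *
st()"
```

```text
t 13.57 TCP angle 0.5277 arc 79.2 r 149.0 z 82.1 pull 6.89 radial 2.4 tool a 0.56 w 21.0
```

Call:
move_arm --steps '[[[0,0.06,0],-0.11,0.76],[[0,0.06,0],-0.11,0.76],[[0,0,0],0,0.76],[[0,0,0],0,0.76]]'

```text
t: 13.9
ee_pos: [510.1, -193.1, 82.0]
orientation: [-2.936, -1.044, 0.038]
ft_force: [-7.8, 8.3, 6.5]
width: 21.2
grasp_force: 5.7
```

```bash
python3 -c "
from h import *
st()"
```

```text
t 13.9 TCP angle 0.5407 arc 81.1 r 149.0 z 82.0 pull 11.26 radial 1.24 tool a 0.578 w 21.2
```

Call:
move_arm --steps '[[[0,-0.1,0],0.1,0.76],[[0,-0.1,0],0.1,0.76],[[0,0,0],0,0.76],[[0,0,0],0,0.76],[[0,0,0],0,0.76]]'

```text
t: 14.32
ee_pos: [507.9, -189.9, 82.1]
orientation: [-2.947, -1.019, 0.036]
ft_force: [-4.1, 5.3, 1.9]
width: 21.3
grasp_force: 3.4
```

```bash
python3 -c "
from h import *
st()"
```

```text
t 14.32 TCP angle 0.5152 arc 77.3 r 148.9 z 82.1 pull 6.66 radial 0.24 tool a 0.561 w 21.3
```

Call:
move_arm --steps '[[[0,0.1,0],-0.1,0.76],[[0,0.1,0],-0.1,0.76],[[0,0.04,0],-0.07,0.76],[[0,0,0],0,0.76],[[0,0,0],0,0.76]]'

```text
t: 14.73
ee_pos: [510.5, -193.6, 82.0]
orientation: [-2.932, -1.052, 0.038]
ft_force: [-7.6, 9.1, 7.8]
width: 21.1
grasp_force: 6.4
```

```bash
python3 -c "
from h import *
st()"
```

```text
t 14.73 TCP angle 0.5453 arc 81.8 r 149.0 z 82.0 pull 11.81 radial 0.56 tool a 0.584 w 21.1
```

Call:
move_arm --steps '[[[0,0.04,0],-0.07,0.76],[[0,0,0],0,0.76],[[0,0,0],0,0.76],[[0,0,0],0,0.76]]'

```text
t: 15.07
ee_pos: [510.9, -194.1, 82.0]
orientation: [-2.928, -1.061, 0.039]
ft_force: [-8.0, 9.8, 7.9]
width: 21.0
grasp_force: 7.0
```

```bash
python3 -c "
from h import *
st()"
```

```text
t 15.07 TCP angle 0.5496 arc 82.4 r 149.0 z 82.0 pull 12.7 radial 0.41 tool a 0.59 w 21.0
```

Call:
move_arm --steps '[[[0,-0.12,0],0.2,0.76],[[0,-0.12,0],0.2,0.76],[[0,-0.12,0],0.2,0.76],[[0,0,0],0,0.76],[[0,0,0],0,0.76],[[0,0,0],0,0.76]]'

```text
t: 15.57
ee_pos: [508.3, -189.3, 82.7]
orientation: [-2.96, -0.987, 0.032]
ft_force: [-2.2, 2.7, 0.2]
width: 21.0
grasp_force: 1.7
```

```bash
python3 -c "
from h import *
st()"
```

```text
t 15.57 TCP angle 0.5133 arc 77.0 r 148.2 z 82.7 pull 3.46 radial 0.28 tool a 0.539 w 21.0
```

Call:
move_arm --steps '[[[0,-0.06,0],0.1,0.76],[[0,0,0],0,0.76],[[0,0,0],0,0.76]]'

```text
t: 15.82
ee_pos: [508.2, -188.7, 83.1]
orientation: [-2.966, -0.975, 0.03]
ft_force: [-0.5, 0.5, -0.1]
width: 20.7
grasp_force: 0.0
```

```bash
python3 -c "
from h import *
st()"
```

```text
t 15.82 TCP angle 0.5094 arc 76.4 r 147.9 z 83.1 pull 0.76 radial 0.13 tool a 0.53 w 20.7
```

Call:
move_arm --steps '[[[0,0,0],0,0.6],[[0,0,0],0,0.6],[[0,0,0],0,0.6],[[0,0,-0.5],0,0.6],[[0,0,-1],0,0.5],[[0,0,-1],0,0.4],[[0,0,-1],0,0],[[0,0,-0.5],0,0],[[0,0,0],0,0]]'

```text
t: 16.57
ee_pos: [512.2, -190.3, 186.8]
orientation: [-2.969, -0.976, 0.024]
ft_force: [0.1, 0.5, 0.2]
width: 65.0
grasp_force: 0.0
```

```bash
python3 - <<'E'
from h import *
st()
o,e,T=tool(); b=np.array([547.9,263.9,120])
print("to board above (before turn)",(T.T@(b-e)/25).round(2),"tool y deg",np.degrees(np.arctan2(T[1,1],T[0,1])),e)
E
```

```text
t 16.57 TCP angle 0.5343 arc 80.1 r 145.7 z 186.8 pull 0.31 radial -0.38 tool a 0.53 w 65.0
to board above (before turn) [ 11.95 -13.73   2.83] tool y deg -53.63005250194389 [ 512.1567223  -190.333011    186.80966598]
```

Call:
move_arm --steps '[[[0,0,0],-1,0],[[0,0,0],-1,0],[[0,0,0],-1,0],[[0,0,0],-1,0],[[0,0,0],-1,0],[[0,0,0],-1,0],[[0,0,0],-1,0],[[0,0,0],-1,0],[[0,0,0],-1,0],[[0,0,0],-1,0],[[0,0,0],-1,0],[[0,0,0],-0.2,0]]'

```text
t: 17.57
ee_pos: [509.6, -189.3, 182.2]
orientation: [-2.151, -2.25, 0.014]
ft_force: [-0.2, -0.5, -0.6]
width: 87.7
grasp_force: 0.0
```

Call:
move_arm --steps '[[[1,0.04,0],0,0],[[1,0.04,0],0,0],[[1,0.04,0],0,0],[[1,0.04,0],0,0],[[1,0.04,0],0,0],[[1,0.04,0],0,0],[[1,0.04,0],0,0],[[1,0.04,0],0,0],[[1,0.04,0],0,0],[[1,0.04,0],0,0],[[1,0.04,0.1],0,0],[[1,0.04,0.2],0,0],[[1,0.04,0.3],0,0],[[1,0.04,0.4],0,0],[[1,0.04,0.4],0,0],[[1,0.04,0.4],0,0],[[1,0.04,0.4],0,0],[[0.6,0,0.3],0,0],[[0,0,0],0,0],[[0,0,0],0,0]]'

```text
t: 19.23
ee_pos: [506.7, 251.7, 125.4]
orientation: [-2.155, -2.248, 0.016]
ft_force: [-0.6, 1.1, -0.2]
width: 88.1
grasp_force: 0.0
```

```bash
python3 - <<'E'
from h import *
o,e,T=tool(); print(T.round(4).tolist())
for z in (60,22):
    b=np.array([547.9,263.9,z]); print("to board",(T.T@(b-e)/25).round(2),"tool y deg",np.degrees(np.arctan2(T[1,1],T[0,1])),e,o["width"],o["ft_force"])
im=cams.get_image("top"); I=im["image"][:,:,::-1].astype(int); b,g,r=I[...,0],I[...,1],I[...,2]
m=(r>130)&(g<70)&(b<70); m[:, :320]=0; m[:, 470:]=0; m[300:]=0;m[:185]=0
v,u=np.nonzero(m); h=toH([*at_z(im,u.mean(),v.mean(),95),95]); print("knob H",len(u),h,"angle",np.arctan2(-(h[1]+80),75-h[0]))
# tips prediction and picture of gripper over board
cv2.imwrite("pics/b2.png",cv2.resize(im["image"][200:300,190:320,::-1],None,fx=6,fy=6,interpolation=cv2.INTER_CUBIC))
print(((proj(im,e-[0,0,19])-[190,200])*6).round(),((proj(im,[547.9,263.9,10])-[190,200])*6).round())
E
```

```text
[[-0.0421, 0.9987, -0.0272], [0.999, 0.0424, 0.012], [0.0131, -0.0267, -0.9996]]
to board [0.39 1.74 2.58] tool y deg 2.430402375713675 [506.66339422 251.6658913  125.40296362] 88.07152002549785 [-0.60488439  1.09022049 -0.24050488]
to board [0.37 1.78 4.1 ] tool y deg 2.430402375713675 [506.66339422 251.6658913  125.40296362] 88.07152002549785 [-0.60488439  1.09022049 -0.24050488]
knob H 19 [ -57.54610812 -153.42166417   95.        ] angle 0.5058577780316569
[372. 386.] [374. 306.]
```

View pics/b2.png

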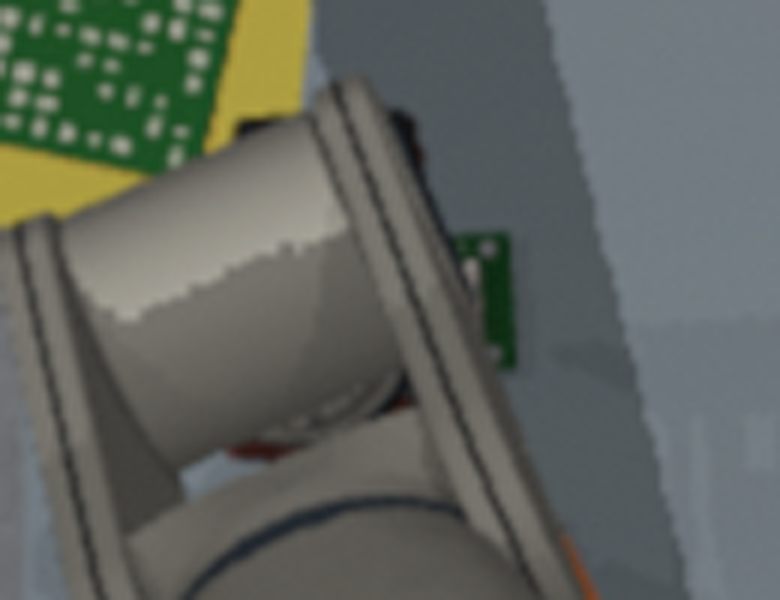

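Call:
move_arm --steps '[[[0.2,0.9,0],0,0],[[0.18,0.87,0],0,0],[[0,0,0.8],0,0],[[0,0,0.8],0,0],[[0,0,0.8],0,0],[[0,0,0.6],0,0],[[0,0,0.5],0,0],[[0,0,0.35],0,0],[[0,0,0.25],0,0],[[0,0,0],0,0],[[0,0,0],0,0]]'

```text
t: 20.2
ee_pos: [548.8, 264.1, 23.0]
orientation: [-2.156, -2.247, 0.013]
ft_force: [0.3, -0.3, 0.4]
width: 87.6
grasp_force: 0.0
```

```bash
python3 - <<'E'
from h import *
o,e,T=tool(); 
b=np.array([547.9,263.9,22]); print("to board",(T.T@(b-e)/25).round(2),e,o["width"],o["ft_force"])
E
```

```text
to board [-0.01 -0.03  0.04] [548.77785316 264.13311701  22.95649154] 87.58527149638678 [ 0.27761369 -0.29972265  0.43964271]
```

Call:
move_arm --steps '[[[0,0,0],0,0.5],[[0,0,0],0,0.5],[[0,0,0],0,0.5],[[0,0,0],0,0.5],[[0,0,0],0,0.5],[[0,0,0],0,0.5],[[0,0,0],0,0.5]]'

```text
t: 20.78
ee_pos: [548.4, 264.4, 22.9]
orientation: [-2.156, -2.247, 0.013]
ft_force: [-2.1, -0.2, 4.5]
width: 58.9
grasp_force: 30.0
```

Call:
move_arm --steps '[[[0,0,-0.2],0,0.5],[[0,0,-0.5],0,0.5],[[0,0,-1],0,0.5],[[0,0,-1],0,0.5],[[0,0,-1],0,0.5],[[0,0,-0.5],0,0.5],[[0,0,0],0,0.5],[[0,0,0],0,0.5]]'

```text
t: 21.45
ee_pos: [551.4, 262.9, 128.1]
orientation: [-2.156, -2.247, 0.011]
ft_force: [-0.8, 0.5, -2.4]
width: 58.7
grasp_force: 30.0
```

```bash
python3 - <<'E'
from h import *
go((0,-5,130)); print(tool()[1],ctrl.get_obs()["grasp_force"])
im=cams.get_image("side"); cv2.imwrite("pics/g.png",cv2.resize(im["image"][150:280,220:350,::-1],None,fx=4.6,fy=4.6,interpolation=cv2.INTER_CUBIC))
E
```

```text
t 21.45 H [ 36.  292.5 128.1] units [-11.96  -0.69  -0.23] closing angle in H deg -3.61 q6 0.36 F [-0.8  0.5 -2.4] w 58.7
[551.41729138 262.94751539 128.14310324] 29.999662041664124
```

View pics/g.png

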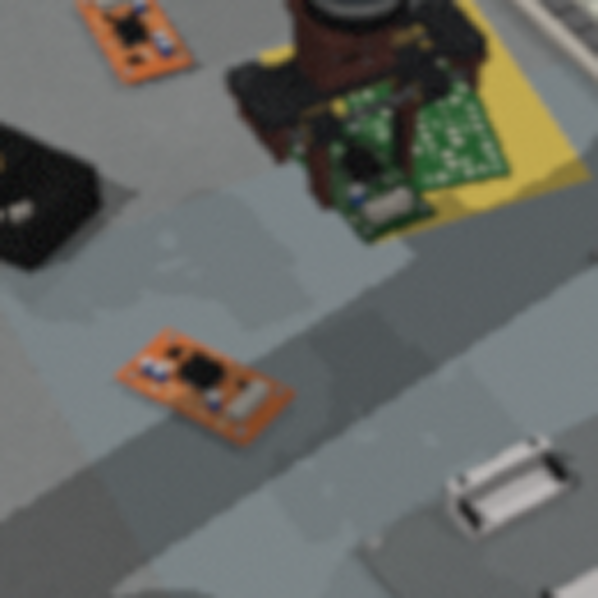

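Call:
move_arm --steps '[[[-0.3,0,0],-0.36,0.5],[[-0.6,0,0],-0.36,0.5],[[-0.9,-0.12,0],0,0.5],[[-1,-0.12,0],0,0.5],[[-1,-0.12,0],0,0.5],[[-1,-0.12,0],0,0.5],[[-1,-0.12,0],0,0.5],[[-1,-0.12,0],0,0.5],[[-1,-0.12,0],0,0.5],[[-1,-0.12,0],0,0.5],[[-1,-0.12,0],0,0.5],[[-0.9,-0.12,0],0,0.5],[[-0.6,-0.12,0],0,0.5],[[-0.3,-0.12,0],0,0.5],[[0,0,0],0,0.5],[[0,0,0],0,0.5]]'

```text
t: 22.83
ee_pos: [543.8, -29.1, 123.0]
orientation: [-2.084, -2.311, 0.013]
ft_force: [-0.2, -0.5, -1.3]
width: 58.8
grasp_force: 30.0
```

```bash
python3 - <<'E'
from h import *
go((0,-4.5,65)); go((0,-4.5,44.9))
E
```

```text
t 22.83 H [ -2.1   2.8 123. ] units [-0.33  0.14  2.31] closing angle in H deg -0.06 q6 -0.2 F [-0.2 -0.5 -1.3] w 58.8
t 22.83 H [ -2.1   2.8 123. ] units [-0.34  0.17  3.12] closing angle in H deg -0.06 q6 -0.2 F [-0.2 -0.5 -1.3] w 58.8
```

Go down to z ≈ 65, check before the lips.

Call:
move_arm --steps '[[[-0.33,0.14,0],0,0.5],[[0,0,0.6],0,0.5],[[0,0,0.7],0,0.5],[[0,0,0.7],0,0.5],[[0,0,0.3],0,0.5],[[0,0,0],0,0.5],[[0,0,0],0,0.5]]'

```text
t: 23.42
ee_pos: [547.6, -36.0, 66.2]
orientation: [-2.083, -2.314, 0.013]
ft_force: [0.3, -0.1, -1.4]
width: 58.9
grasp_force: 30.0
```

```bash
python3 - <<'E'
from h import *
go((0,-4.5,44.9))
for n in("top","side"):
    im=cams.get_image(n); cv2.imwrite(f"pics/pl_{n}.png",cv2.resize(im["image"][200:310,300:440,::-1],None,fx=5,fy=5,interpolation=cv2.INTER_CUBIC))
E
```

```text
t 23.42 H [ 0.9 -4.5 66.2] units [-0.01 -0.02  0.85] closing angle in H deg 0.04 q6 -0.21 F [ 0.3 -0.1 -1.4] w 58.9
```

View pics/pl_side.png

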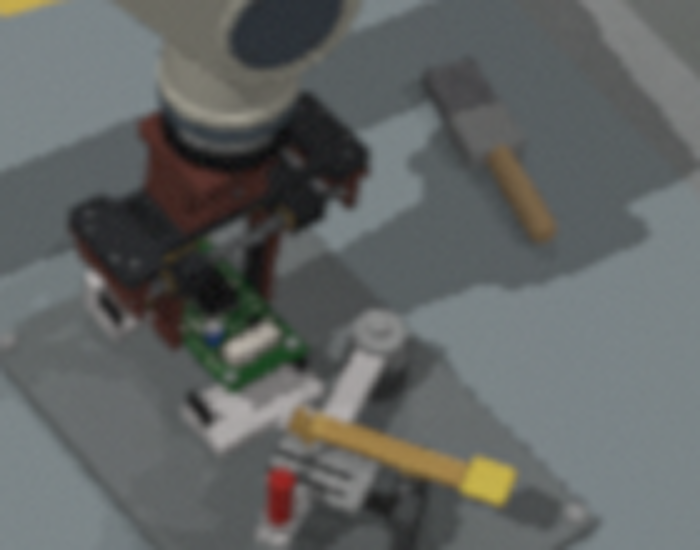

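Call:
move_arm --steps '[[[0,-0.02,0.2],0,0.5],[[0,0,0.2],0,0.5],[[0,0,0.2],0,0.5],[[0,0,0.1],0,0.5],[[0,0,0],0,0.5],[[0,0,0],0,0.5]]'

```text
t: 24.02
ee_pos: [546.3, -36.3, 48.5]
orientation: [-2.084, -2.313, 0.013]
ft_force: [-0.0, -0.7, -0.5]
width: 59.1
grasp_force: 30.0
```

Call:
move_arm --steps '[[[0,0,0.06],0,0.5],[[0,0,0.04],0,0.5],[[0,0,0],0,0.5],[[0,0,0],0,0.5]]'

```text
t: 24.35
ee_pos: [546.4, -36.2, 46.3]
orientation: [-2.084, -2.314, 0.012]
ft_force: [0.4, -0.2, -1.9]
width: 58.9
grasp_force: 30.0
```

```bash
python3 - <<'E'
from h import *
go((0,-4.5,44.9)); print(ctrl.get_obs()["moment"])
E
```

```text
t 24.35 H [-0.3 -4.5 46.3] units [0.   0.01 0.06] closing angle in H deg -0.01 q6 -0.21 F [ 0.4 -0.2 -1.9] w 58.9
[-0.06337495  0.05487065 -0.04254696]
```

Call:
move_arm --steps '[[[0,0,0.04],0,0.5],[[0,0,0],0,0.5],[[0,0,0],0,0.5]]'

```text
t: 24.6
ee_pos: [546.3, -36.2, 45.3]
orientation: [-2.084, -2.313, 0.012]
ft_force: [-0.1, 0.1, -2.0]
width: 59.3
grasp_force: 30.0
```

Call:
move_arm --steps '[[[0,0,0.03],0,0.5],[[0,0,0],0,0.5],[[0,0,0],0,0.5]]'

```text
t: 24.85
ee_pos: [546.5, -36.2, 44.9]
orientation: [-2.084, -2.314, 0.012]
ft_force: [-1.0, -0.6, 3.7]
width: 59.1
grasp_force: 30.0
```

Call:
move_arm --steps '[[[0,0,0],0,0.25],[[0,0,0],0,0.2],[[0,0,0],0,0.1],[[0,0,0],0,0],[[0,0,0],0,0],[[0,0,0],0,0]]'

```text
t: 25.35
ee_pos: [546.3, -36.2, 44.5]
orientation: [-2.084, -2.313, 0.012]
ft_force: [-0.6, 1.4, -0.7]
width: 87.5
grasp_force: 0.0
```

Call:
move_arm --steps '[[[0,0,-0.3],0,0],[[0,0,-0.6],0,0],[[0,0,-1],0,0],[[0,0,-1],0,0],[[0,0,-1],0,0],[[0,0,-0.6],0,0],[[0,0,0],0,0.5],[[0,0,0],0,1]]'

```text
t: 26.02
ee_pos: [549.8, -37.7, 158.0]
orientation: [-2.085, -2.315, 0.01]
ft_force: [0.7, 0.3, -0.3]
width: 77.7
grasp_force: 0.0
```

```bash
python3 - <<'E'
from h import *
go((49,-211,150))
E
```

```text
t 26.02 H [  2.9  -6.4 158. ] units [-8.19  1.85  0.16] closing angle in H deg -0.01 q6 -0.21 F [ 0.7  0.3 -0.3] w 77.7
```

Call:
move_arm --steps '[[[-0.4,0.1,0],0,1],[[-0.8,0.2,0],0,1],[[-1,0.25,0],0,1],[[-1,0.25,0],0,1],[[-1,0.25,0],0,1],[[-1,0.25,0],0,1],[[-1,0.25,0],0,1],[[-1,0.2,0],0,1],[[-0.7,0.1,0],0,1],[[-0.3,0,0],0,1],[[0,0,0],0,1],[[0,0,0],0,1]]'

```text
t: 27.02
ee_pos: [615.8, -236.3, 151.8]
orientation: [-2.083, -2.311, 0.013]
ft_force: [-0.4, 0.4, -0.1]
width: 0.9
grasp_force: 0.0
```

```bash
cat >> h.py <<'E'
def board():
    im=cams.get_image("top"); I=im["image"][:,:,::-1].astype(int); b,g,r=I[...,0],I[...,1],I[...,2]
    m=np.zeros(g.shape,np.uint8); m[205:290,330:405]=1
    m=((m>0)&(g>r+12)&(g>b+8)).astype(np.uint8); n,l,s,c=cv2.connectedComponentsWithStats(cv2.morphologyEx(m,cv2.MORPH_CLOSE,np.ones((9,9)))); k=1+np.argmax(s[1:,4])
    v,u=np.nonzero(l==k); P=np.array([toH([*at_z(im,a,b,32.4),0])[:2] for a,b in zip(u,v)],np.float32)
    c,sz,a=cv2.minAreaRect(P); print("board H",np.round(c,1),np.round(sz,1),round(a,2),s[k])
    m=(r>130)&(g<70)&(b<70); m[:, :320]=0; m[:, 470:]=0; m[300:]=0;m[:185]=0
    v,u=np.nonzero(m)
    if len(u): h=toH([*at_z(im,u.mean(),v.mean(),95),95]); print("knob H",len(u),h.round(1),"angle",np.arctan2(-(h[1]+80),75-h[0]))
E
python3 - <<'E'
from h import *
go((49,-211,97)); board()
E
```

```text
t 27.02 H [  47.8 -210.7  151.8] units [-0.05  0.1   2.19] closing angle in H deg -0.04 q6 -0.49 F [-0.4  0.4 -0.1] w 0.9
board H [ 2.6 -5.2] [ 61.  118.8] 0.23 [ 344  234   49   28 1087]
knob H 11 [ -58.  -153.7   95. ] angle 0.5063672714818823
```

Call:
move_arm --steps '[[[-0.05,0.1,0.2],0,1],[[0,0,0.6],0,1],[[0,0,0.6],0,1],[[0,0,0.5],0,1],[[0,0,0.3],0,1],[[0,0,0],0,1],[[0,0,0],0,1]]'

```text
t: 27.65
ee_pos: [617.8, -236.5, 97.5]
orientation: [-2.083, -2.314, 0.012]
ft_force: [0.3, -0.3, -0.5]
width: 0.5
grasp_force: 0.0
```

Call:
move_arm --steps '[[[0,0,0.1],0,1],[[0,0,0.1],0,1],[[0,0,0],0,1],[[0,0,0],0,1]]'

```text
t: 27.98
ee_pos: [618.6, -237.4, 94.0]
orientation: [-2.086, -2.315, 0.011]
ft_force: [-0.2, -0.3, 4.2]
width: 0.5
grasp_force: 2.2
```

```bash
python3 - <<'E'
from h import *
go((49,-211,88)); board()
E
```

```text
t 27.98 H [  50.5 -212.1   94. ] units [ 0.04 -0.06  0.24] closing angle in H deg -0.02 q6 -0.49 F [-0.2 -0.3  4.2] w 0.5
board H [ 2.5 -5.2] [ 60.7 118.8] 0.33 [ 344  234   49   28 1088]
knob H 7 [ -58.7 -153.6   95. ] angle 0.5035922693377103
```

Call:
move_arm --steps '[[[0,0,0.1],0,1],[[0,0,0.1],0,1],[[0,0,0],0,1],[[0,0,0],0,1]]'

```text
t: 28.37
ee_pos: [619.4, -238.2, 89.4]
orientation: [-2.087, -2.317, 0.01]
ft_force: [1.3, -2.6, 6.1]
width: 0.1
grasp_force: 3.4
```

```bash
python3 - <<'E'
from h import *
go((49,-211,88)); board()
E
```

```text
t 28.37 H [  51.2 -213.    89.4] units [ 0.08 -0.09  0.06] closing angle in H deg -0.01 q6 -0.49 F [ 1.3 -2.6  6.1] w 0.1
board H [ 3.1 -1.7] [ 61.1 117.7] 0.06 [ 343  234   48   28 1079]
knob H 10 [-76.1 -98.2  95. ] angle 0.11982522583148504
```

Call:
move_arm --steps '[[[0,0,-0.1],0,1],[[0,0,-0.3],0,1],[[0,0,-0.6],0,1],[[0,0,-1],0,1],[[0,0,-1],0,1],[[0,0,-1],0,1],[[0,0,0],0,1],[[0,0,0],0,1],[[0,0,0],0,1],[[0,0,0],0,1],[[0,0,0],0,1],[[0,0,0],0,1]]'

```text
t: 29.42
ee_pos: [619.5, -237.9, 186.3]
orientation: [-2.083, -2.312, 0.013]
ft_force: [0.4, -0.3, -0.3]
width: 0.3
grasp_force: 0.0
```

```bash
python3 - <<'E'
from h import *
go((49,-211,88)); board()
E
```

```text
t 29.42 H [  51.3 -212.7  186.3] units [0.   0.01 3.93] closing angle in H deg -0.0 q6 -0.49 F [ 0.4 -0.3 -0.3] w 0.3
board H [ 3.1 -1.5] [ 61.  118.5] 0.43 [ 343  233   48   29 1084]
knob H 13 [-76.5 -97.9  95. ] angle 0.11727877898527898
```

```bash
python3 -c "
from workcell import ctrl
print(ctrl.close_job())"
```

```text
the job is handed in; nothing more can be done
None
```

The board is clamped and the job is handed in at about 29 s of the 72 s allowed. The arm latched at about 0.51 rad, coming onto its buffer with about 6 N above the spring pull, and closed to about 0.12 rad, the seated value. The last top image put the board square to within 0.5°, reading 1.5 mm short of the stop, which is within camera error.

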